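# Slide the carousel ring into its pocket and key it onto the spindle

### The arm

A 7-joint arm with a two-finger parallel gripper is mounted at the origin on a cart in front of the work surface, level with it; the furniture and walls round the work are solid. World frame = base frame: x ahead of the robot, y to its left, z up, the work surface at z = 0. Lengths are in m, angles in rad, forces in N, time in s.
With the tool pointing down it reaches from about 0.4 to 0.85 m from the base axis. Payload 4.5 kg.
Tool frame: the origin (TCP) lies at the very end of the fingers, on their centre line; the grasp point (between the pads) lies 19 mm behind it; z points along the fingers, x is the direction in which the jaws open and shut, and the axes are right-handed (so a half turn about z gives the same grasp; the last joint's range is limited). The gripper opens to 88 mm and grips with 3 to 60 N. Pads are 18 mm wide; open, the fingers measure 123 mm over their backs; the gripper's body (75 mm by 187 mm) begins 45 mm behind the grasp point.
Start: joints at [-1.253, 0.689, -0.195, 1.565, 0.157, 0.902, -0.215], TCP at [0.175, 0.6, 0.208] pointing down, gripper open.
Joint ranges: [-3.01, 3.01], [-0.46, 2.08], [-1.47, 1.51], [0.13, 2.56], [-1, 4.14], [0.04, 2.09], [-2.66, 2.66]. Speed limits (rad/s): [2.57, 2.57, 3.14, 3.14, 3.14, 3.14, 3.14].

### API

Orientations are given as a unit quaternion [x, y, z, w].
In Python, from plant import * gives the robot as it stands.
- The arm moves only by the tool apply_moves, never from a script. Its argument "series" is a list of rows, each an object of numbers: "x", "y", "z": the shift along the tool's x, y, z in units of 80 cm (1.0 is 80 cm); "wx", "wy", "wz": the turn, a rotation vector about the tool's x, y, z in units of pi rad (1.0 is pi rad); "fingers": the opening, from -1 (shut) to 1 (fully open), so that 0 is half open. In form: [{"x": .., "y": .., "z": .., "wx": .., "wy": .., "wz": .., "fingers": ..}, ...]. A call has 1 to 8 rows; each row shifts and turns the pose as measured when the row begins, along the tool's axes as they then stand; what a row does not reach is not made up. A row lasts 1/8 s, in which the tool goes at most 62.5 mm and 10.7 degrees, less where a joint would pass 70% of its speed; a pose out of reach is approached as far as the arm can. A call with a number of a shift or a turn outside -1 to 1 is refused whole. A call with a gripper value outside its range is refused whole. The fingers move at their own pace and stop on an object; "force" is the grip in N (left out, the last holds). Time passes only in rows, so rows that do not move let the fingers close. It gives the time, the measured TCP pose, the force and the opening at its end, in the units of the state.
- get_state(): the state, without advancing time (a new reading comes with each control period).
- snapshot(name): name is "scene" or "top"; returns (picture, depth): 384x512x3 uint8, red, green, blue; 384x512 float32, m along the optical axis (not along the pixel's ray), 0 where there is no reading.
- camera_model(name): a dict with "camera_matrix" (3x3 intrinsics, pixels), "world_from_camera" (4x4, takes a point from camera to world coordinates). Camera axes: x right, y up, looking along -z (the intrinsics and any distortion apply to the point x, -y, -z); pixel columns grow to the right and rows downward; lengths in m; the calibration is good to about 2 mm. A picture is of the moment at which its call begins. camera_model takes no time and is no camera call.
- finish_job(): hands the job in, once; it reports no verdict.
The state is a dict: "clock": time; "q": joint angles; "qd": joint speeds; "joint_torque": joint torques, N m; "tool_pos": TCP position; "eef_rot": TCP orientation; "contact_force": force on the tool from outside, world axes, zero at the start; "moment": the same for the moment, N m; "opening": opening from 0.0 (shut) to 1.0 (fully open).
Only numpy, scipy, OpenCV 4.12 (cv2) and the standard library are available. Lean on these libraries where they do the work, as an engineer would, in place of code of your own. Each camera call takes 0.05 s, during which the arm holds its last target. There are 200 camera calls.

### The job

Mount the sample carousel for the spectrometer: slide the white ring along the blue deck into the round pocket, without lifting it off the deck, and turn it on the brass spindle until its tab drops into the keyway and the ring sits fully down and level in the pocket. Leave the things around it where they are.

Things in the scene. Friction and masses are not known exactly. Their poses are not given: they have to be found in the camera images.
- deck: blue carousel deck, a plate fixed to the bench, 140 mm (x) by 300 mm (y), flat top 26 mm above the bench, edges without lips. Origin: centre of its underside. A round pocket is sunk in the top near the +y end, its centre 86 mm from the origin along +y; the ring starts on the top, about 45 mm from the origin along -y.
- pocket (a point): centre of the pocket's floor, 15 mm below the deck's top; axes as the deck's, z up. The pocket is 113 mm in diameter with upright walls. The brass spindle rises from the middle of its floor.
- spindle_top (a point): centre of the top of the fixed brass spindle, 39 mm in diameter, 7 mm high, its top 8 mm below the deck's top. A keyway 15 mm wide is cut in its side, full height, from the rim in to 8 mm from the axis. Which way the keyway points differs every time and is not given (axes are the deck's); it is at least 0.7 rad from the tab's starting direction. The ring covers it later.
- ring_mid (a point): centre of the white carousel ring, on its axis, half-way up (9 mm above its underside); z up. Flat loose slippery plastic ring, about 0.6 kg, 110 mm outside diameter, 18 mm thick, bore 46 mm. Slid over the pocket it drops in, but stays propped and tilted (5 to 6 degrees, tab side high) while its tab rests on the spindle's top.
- ring: the same ring, origin at the centre of its underside; its +y points to the tab, its +x and -x to the two posts. When the tab meets the keyway the ring drops by about 5 mm, lies level with its top 3 mm above the deck's top, and turns no farther against a light push (5 N); over about 10 N on a post can tip the tab out again.
- tab (a point): centre of the steel tab, 10 mm wide, that reaches from the ring's bore inward to 12 mm from the axis, 12 mm high, its underside level with the ring's; a red dot on the ring's top marks it
- post_a (a point): top of an upright brass finger post on the ring's +x side, 12 mm in diameter, 39 mm from the axis, rising 24 mm above the ring's top; pushing it sideways turns the ring easily in the pocket (2 to 3 N), either way round
- post_b (a point): top of the second, equal finger post, on the ring's -x side
- dish_a: shallow clear petri dish, 61 mm across, 14 mm high; a bystander, origin at the centre of its underside
- dish_b: second shallow clear petri dish, 61 mm across, 14 mm high; a bystander, origin at the centre of its underside
- vial_red: white vial with a red cap, 30 mm across, 52 mm high; a bystander, origin at the centre of its underside
- vial_blue: white vial with a blue cap, 30 mm across, 52 mm high; a bystander, origin at the centre of its underside
- stapler: black stapler, 118 x 34 x 35 mm; a bystander, origin at the centre of its underside
- sticky_pad: yellow pad of notes, 76 x 76 x 9 mm; a bystander, origin at the centre of its underside
- tweezers: steel tweezers lying flat, 124 mm long; a bystander, origin at the centre of its underside

How it is judged:
At the end, for the whole second after the job is handed in: The ring lies in the pocket with its tab down in the keyway: its centre within 5 mm of the pocket's axis and at most 11 mm above the pocket's floor (9 mm when fully down), level within 0.03 rad, and at rest (z of ring_mid in the frame of pocket below 0.011 m and horizontal distance between ring_mid and pocket below 0.005 m and angle between ring_mid's own z axis and vertical below 0.03 rad and linear speed of ring below 0.01 m/s and angular speed of ring below 0.05 rad/s); the robot touches nothing.
It fails at once if the ring is lifted more than 15 mm off the deck (z of ring_mid in the frame of pocket above 0.039 m).
It fails at once if a dish, vial, the stapler, the note pad or the tweezers is moved more than 30 mm (distance of any of dish_a, dish_b, vial_red, vial_blue, stapler, sticky_pad, tweezers from where it was at the start of the episode above 0.03 m).
It also fails if it takes over 64 s, if anything falls off the work surface, if the arm or the gripper's body presses on something with over 40 N, if the wrist force passes 120 N, or if a joint passes its speed limit or range.

## Working session

There is one attempt and no reset: what is moved stays moved. The work goes in short steps, Python scripts to look and compute and a tool call to move; the robot and the scene stay as the last step left them, time stands still between calls to the robot, and variables do not carry over. Pictures are saved under pics/ and viewed, about 8 in all and at most 12, crops included, and the job is handed in when it is done.

Besides the shell and the picture viewer there is one more tool, called by a JSON object that holds its "op" and its "data". apply_moves: Moves the arm, as the interface text tells. Its arguments: {"type":"object","properties":{"series":{"type":"array","items":{"type":"object","properties":{"x":{"type":"number"},"y":{"type":"number"},"z":{"type":"number"},"wx":{"type":"number"},"wy":{"type":"number"},"wz":{"type":"number"},"fingers":{"type":"number"}}}},"force":{"type":"number"}},"required":["series"]}

```bash
mkdir -p pics; python3 - <<'E'
from plant import *
import cv2, numpy as np
s=get_state(); print({k:np.round(v,3).tolist() for k,v in s.items()})
for n in("scene","top"):
    p,d=snapshot(n); np.savez(f'{n}0.npz',p=p,d=d); cv2.imwrite(f'pics/{n}0.png',p[:,:,::-1])
    c=camera_model(n); print(n,c['camera_matrix'],np.round(c['world_from_camera'],4), [k for k in c])
E
```

```text
{'clock': 0.0, 'q': [-1.253, 0.69, -0.195, 1.566, 0.157, 0.902, -0.215], 'qd': [0.0, -0.001, 0.002, 0.001, 0.001, 0.0, 0.002], 'joint_torque': [0.001, -52.756, -1.267, -15.343, -0.053, 0.006, 0.0], 'tool_pos': [0.175, 0.599, 0.208], 'eef_rot': [0.8, 0.6, -0.001, 0.001], 'contact_force': [-0.642, 0.891, 0.289], 'moment': [0.029, -0.065, -0.027], 'opening': 1.0}
scene [[407.14356166   0.         259.00406631]
 [  0.         407.14356166 191.43257112]
 [  0.           0.           1.        ]] [[ 0.755   0.4775 -0.4494 -0.0321]
 [-0.6556  0.5371 -0.5308 -0.4538]
 [-0.0121  0.6954  0.7185  0.9206]
 [ 0.      0.      0.      1.    ]] ['camera_matrix', 'world_from_camera']
top [[406.23403152   0.         253.31836106]
 [  0.         406.23403152 183.90554788]
 [  0.           0.           1.        ]] [[-0.0339  0.977  -0.2105  0.183 ]
 [-0.9994 -0.0336  0.0052  0.1871]
 [-0.002   0.2106  0.9776  1.5044]
 [ 0.      0.      0.      1.    ]] ['camera_matrix', 'world_from_camera']
```

View pics/top0.png

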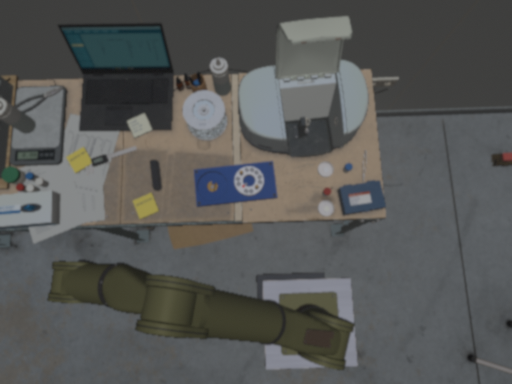

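View pics/scene0.png

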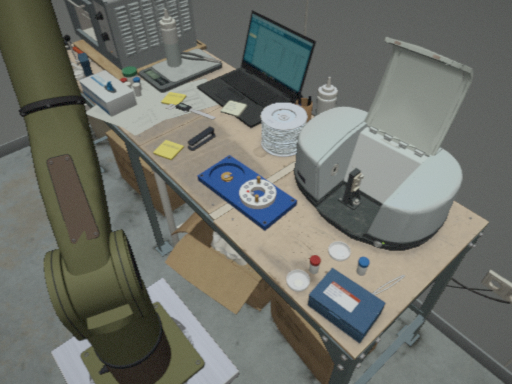

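The top view shows the deck at about (195–276, 163–205), the ring at (249,180) and the pocket at (212,187). I'll enlarge both views next.

```bash
cat > h.py <<'E'
from plant import *
import cv2, numpy as np
def ray(n,uv,z):
    c=camera_model(n);K=c['camera_matrix'];T=c['world_from_camera']
    uv=np.atleast_2d(np.asarray(uv,float))
    d=np.c_[(uv[:,0]-K[0,2])/K[0,0],-(uv[:,1]-K[1,2])/K[1,1],-np.ones(len(uv))]@T[:3,:3].T
    return T[:3,3]+d*((z-T[2,3])/d[:,2])[:,None]
def proj(n,X):
    c=camera_model(n);K=c['camera_matrix'];T=c['world_from_camera']
    p=(np.atleast_2d(X)-T[:3,3])@T[:3,:3]
    return np.c_[K[0,0]*p[:,0]/-p[:,2]+K[0,2],-K[1,1]*p[:,1]/-p[:,2]+K[1,2]]
def crop(p,x0,x1,y0,y1,k): return cv2.resize(p[y0:y1,x0:x1],None,fx=k,fy=k,interpolation=cv2.INTER_CUBIC)
E
python3 - <<'E'
from h import *
a=np.load('top0.npz');b=np.load('scene0.npz')
A=crop(a['p'],185,285,155,213,6);B=crop(b['p'],190,300,150,232,5)
B=cv2.resize(B,(600,int(B.shape[0]*600/B.shape[1])))
B=B[:,:600];im=np.vstack([A,B])[:, :]
im=cv2.resize(im,None,fx=.74,fy=.74)
cv2.imwrite('pics/c0.png',im[:,:,::-1]);print(im.shape)
for n,D in(('top',a),('scene',b)):
    h=cv2.cvtColor(D['p'],cv2.COLOR_RGB2HSV)
    m=cv2.inRange(h,(105,130,60),(130,255,255))
    cs,_=cv2.findContours(m,0,2);c=max(cs,key=cv2.contourArea);
    r=cv2.minAreaRect(c);print(n,cv2.contourArea(c),r)
    hull=cv2.convexHull(c);ap=cv2.approxPolyDP(hull,4,True)[:,0]
    print(ap.tolist(),np.round(ray(n,ap,.026),4).tolist())
E
```

```text
(588, 444, 3)
top 1568.0 ((234.30545043945312, 183.34642028808594), (34.292903900146484, 77.52416229248047), 83.2901611328125)
[[271, 167], [271, 196], [205, 204], [197, 198], [196, 174], [201, 170]] [[0.564, 0.1107, 0.026], [0.4534, 0.1155, 0.026], [0.4318, 0.3598, 0.026], [0.4552, 0.3891, 0.026], [0.5466, 0.3924, 0.026], [0.5614, 0.3736, 0.026]]
scene 2220.0 ((246.60000610351562, 189.70001220703125), (94.20001220703125, 41.599998474121094), 36.869895935058594)
[[198, 176], [231, 157], [295, 203], [263, 228]] [[0.4271, 0.3877, 0.026], [0.5624, 0.3897, 0.026], [0.576, 0.0998, 0.026], [0.442, 0.0915, 0.026]]
```

View pics/c0.png

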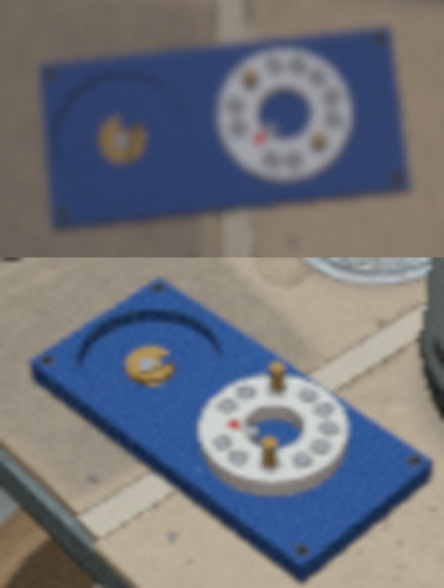

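Top crop: the red dot is left-down of the ring centre (tab towards +y, −x), and the spindle's notch opens upward in the crop, about +x. Next I'll measure the angles.

```bash
python3 - <<'E'
from h import *
for n in('top','scene'):
    p=np.load(n+'0.npz')['p'];h=cv2.cvtColor(p,cv2.COLOR_RGB2HSV)
    # deck: fill blue + interior
    m=cv2.inRange(h,(100,80,30),(135,255,255))
    cs,_=cv2.findContours(m,0,2);c=max(cs,key=cv2.contourArea);hull=cv2.convexHull(c)
    w=ray(n,hull[:,0],.026)[:,:2].astype(np.float32)
    r=cv2.minAreaRect(w);print(n,'deck',r)
    bx=cv2.boxPoints(r);L=sorted([(np.linalg.norm(bx[i]-bx[(i+1)%4]),i) for i in range(4)])[-1][1]
    d=bx[(L+1)%4]-bx[L];d=d*np.sign(d[1]);d/=np.linalg.norm(d);yaw=np.arctan2(-d[0],d[1])
    pk=np.array(r[0])+.086*d;print('yaw',yaw,'pocket',pk)
    # ring white
    x,y,ww,hh=cv2.boundingRect(hull);roi=np.zeros(m.shape,np.uint8);cv2.fillConvexPoly(roi,hull,255)
    wm=cv2.inRange(h,(0,0,120),(180,70,255))&roi
    cs,_=cv2.findContours(wm,0,2);c=max(cs,key=cv2.contourArea)
    wr=ray(n,cv2.convexHull(c)[:,0],.044)[:,:2].astype(np.float32)
    print('ring',cv2.minEnclosingCircle(wr),cv2.fitEllipse(cv2.convexHull(wr)))
    rm=(cv2.inRange(h,(0,90,80),(8,255,255))|cv2.inRange(h,(170,70,80),(180,255,255)))&roi
    vv,uu=np.nonzero(rm);print('red',len(uu),np.c_[uu,vv].tolist()[:12],ray(n,[[uu.mean(),vv.mean()]],.044)[0] if len(uu) else'')
    bm=cv2.inRange(h,(9,90,60),(30,255,255))&roi
    k,lab,st,ce=cv2.connectedComponentsWithStats(bm)
    for i in range(1,k):
        if st[i,4]>3: print('brass',st[i,4],ce[i],'z018',ray(n,[ce[i]],.018)[0][:2],'z056',ray(n,[ce[i]],.056)[0][:2])
E
```

```text
top deck ((0.5068845152854919, 0.24889566004276276), (0.13805606961250305, 0.2945455312728882), 4.583282947540283)
yaw 0.07999335 pocket [0.50001242 0.33462065]
ring ((0.5129873752593994, 0.19625002145767212), 0.05733095854520798) ((0.5129998922348022, 0.19621406495571136), (0.11280051618814468, 0.1134239137172699), 60.02354049682617)
red 2 [[243, 185], [243, 186]] [0.49277544 0.21748027 0.044     ]
brass 13 [209.23076923 186.        ] z018 [0.50071552 0.34428724] z056 [0.49259207 0.34026933]
brass 9 [214.77777778 187.22222222] z018 [0.49533596 0.32361744] z056 [0.48735005 0.32012797]
scene deck ((0.4378533363342285, -0.21146124601364136), (0.12392940372228622, 0.1559256911277771), 7.987100601196289)
yaw 0.13940105 pocket [ 0.42590364 -0.12629549]
ring ((0.430871844291687, -0.20035329461097717), 0.0434451550245285) ((0.43306130170822144, -0.20002008974552155), (0.06337650865316391, 0.08977312594652176), 4.903495788574219)
red 60 [[332, 282], [333, 282], [335, 284], [336, 284], [336, 285], [337, 285], [338, 285], [341, 287], [340, 288], [341, 288], [342, 288], [341, 289]] [ 0.45376048 -0.20769091  0.044     ]
```

```bash
python3 - <<'E'
from h import *
n='scene';p=np.load(n+'0.npz')['p'].copy();h=cv2.cvtColor(p,cv2.COLOR_RGB2HSV);h[:,:185]=0;h[:,310:]=0;h[:145]=0;h[240:]=0
m=cv2.inRange(h,(100,120,60),(135,255,255))
cs,_=cv2.findContours(m,0,2);c=max(cs,key=cv2.contourArea);hull=cv2.convexHull(c)
roi=np.zeros(m.shape,np.uint8);cv2.fillConvexPoly(roi,hull,255)
wm=cv2.inRange(h,(0,0,120),(180,70,255))&roi
cs,_=cv2.findContours(wm,0,2);c=max(cs,key=cv2.contourArea)
wr=ray(n,cv2.convexHull(c)[:,0],.044)[:,:2].astype(np.float32)
print('ring',cv2.fitEllipse(wr))
rm=(cv2.inRange(h,(0,90,80),(8,255,255))|cv2.inRange(h,(170,70,80),(180,255,255)))&roi
vv,uu=np.nonzero(rm);print('red',len(uu),ray(n,[[uu.mean(),vv.mean()]],.044)[0] if len(uu) else'')
# deck top edges: far-left & far-right corners; the visible long upper edge gives yaw
hp=ray(n,hull[:,0],.026);print(np.round(np.c_[hull[:,0],hp[:,:2]],3).tolist())
bm=cv2.inRange(h,(9,90,60),(30,255,255))&roi
k,lab,st,ce=cv2.connectedComponentsWithStats(bm)
for i in range(1,k):
    if st[i,4]>3: print('brass',st[i,4],ce[i],'z018',ray(n,[ce[i]],.018)[0][:2],'z056',ray(n,[ce[i]],.056)[0][:2])
# spindle polar profiles
for n in('top','scene'):
    p=np.load(n+'0.npz')['p'].astype(np.float32);print(n)
    for C in([.500,.3346],):
      for r in(.012,.015,.018):
        a=np.radians(np.arange(-180,180,20));X=np.c_[C[0]+r*np.cos(a),C[1]+r*np.sin(a),0*a+.018];uv=proj(n,X).astype(np.float32)
        v=cv2.remap(p,uv[None,:,0],uv[None,:,1],cv2.INTER_LINEAR)[0];print(r,(v[:,0]-v[:,2]).astype(int).tolist())
    print(proj(n,[C+[.018]]))
    # bounding of brass
    h=cv2.cvtColor(p.astype(np.uint8),cv2.COLOR_RGB2HSV)
    bb=(p[:,:,0]-p[:,:,2]);uv0=proj(n,[C+[.018]])[0].astype(int)
    sub=bb[uv0[1]-9:uv0[1]+10,uv0[0]-10:uv0[0]+11].astype(int);print(uv0);print(sub)
E
```

```text
ring ((0.5092090964317322, 0.19299253821372986), (0.11105477809906006, 0.1271836757659912), 137.5732421875)
red 2 [0.49156718 0.21802468 0.044     ]
[[231.0, 157.0, 0.562, 0.39], [235.0, 159.0, 0.566, 0.373], [256.0, 173.0, 0.574, 0.275], [291.0, 197.0, 0.584, 0.125], [295.0, 200.0, 0.585, 0.108], [295.0, 203.0, 0.576, 0.1], [294.0, 205.0, 0.568, 0.096], [293.0, 206.0, 0.563, 0.095], [272.0, 223.0, 0.473, 0.088], [267.0, 227.0, 0.453, 0.087], [265.0, 228.0, 0.446, 0.088], [263.0, 228.0, 0.442, 0.091], [203.0, 183.0, 0.421, 0.351], [199.0, 179.0, 0.422, 0.374], [198.0, 176.0, 0.427, 0.388], [198.0, 175.0, 0.43, 0.391], [226.0, 157.0, 0.55, 0.401]]
brass 49 [226.30612245 176.75510204] z018 [0.49708403 0.33185736] z056 [0.47480477 0.29877935]
brass 12 [258.41666667 179.        ] z018 [0.56711863 0.25569838] z056 [0.54189078 0.2258268 ]
brass 13 [256.38461538 197.38461538] z018 [0.50996756 0.19919327] z056 [0.48714587 0.17170065]
top
0.012 [40, 39, 38, 42, 46, 41, 24, -5, -22, -4, 28, 48, 54, 50, 47, 47, 42, 43]
0.015 [39, 32, 37, 41, 42, 39, 22, -17, -41, -17, 23, 41, 41, 39, 35, 30, 35
[... 3494 characters left out ...]
4
    81   72   29  -55  -96 -100  -99]
 [ -97  -98  -96 -101  -89  -42   36   69   78   82   81   81   81   83
    68   34  -25  -81  -96  -98 -105]
 [-101  -98  -96  -99 -100  -78  -42    5   36   60   65   65   55   45
    21  -36  -79  -98 -102  -99 -100]
 [ -98 -102  -97  -97 -101 -100  -93  -78  -43   -8   27   42   20  -13
   -48  -89 -100  -99 -102 -102 -101]
 [ -99  -98 -101  -98 -101  -99  -98 -102  -98  -88  -83  -75  -77  -87
   -93  -97 -101 -100 -101  -97  -99]
 [ -99  -98 -101  -98  -99 -102 -100 -100 -100 -102 -101 -100 -103  -99
   -98 -100 -103 -101  -99 -101 -103]
 [-101  -98 -100 -100 -101 -100 -100 -100 -100 -101 -103  -99  -98 -102
  -100 -103 -102 -102 -105  -99 -100]]
```

{"op": "apply_moves", "data": {"series": [{"x": -0.04,"y": 0.06,"fingers": -1},{"x": -0.04,"y": 0.06,"fingers": -1},{"x": -0.04,"y": 0.06,"fingers": -1},{"x": -0.04,"y": 0.06,"fingers": -1},{"x": -0.04,"y": 0.06,"fingers": -1},{"x": -0.04,"y": 0.06,"fingers": -1},{"x": -0.04,"y": 0.06,"fingers": -1},{"x": -0.04,"y": 0.06,"fingers": -1}], "force": 10}}

```text
schema error: expected keys x, y, z, wx, wy, wz, fingers
```

```bash
cat >> h.py <<'E'
from scipy.spatial.transform import Rotation as R
def plan(xyz=None,jaw=None):
    s=get_state();r=R.from_quat(s['eef_rot']);M=r.as_matrix();p=np.array(s['tool_pos'])
    print('t',round(float(s['clock']),2),'tcp',p.round(4),'jaw',round(float(np.degrees(np.arctan2(M[1,0],M[0,0]))),1),'tilt',np.degrees(M[:2,2]).round(2),'op',round(float(s['opening']),3),'F',np.round(s['contact_force'],1),'M',np.round(s['moment'],2),'q',np.round(s['q'],2).tolist())
    if xyz is not None:
        d=np.array(xyz)-p;print('shift units',(M.T@d/.8).round(4),'rows',np.linalg.norm(d)/.0625)
    if jaw is not None:
        a=np.radians(jaw);T=np.array([[np.cos(a),np.sin(a),0],[np.sin(a),-np.cos(a),0],[0,0,-1]]).T
        w=R.from_matrix(M.T@T).as_rotvec();print('turn units',(w/np.pi).round(4),'deg',np.degrees(np.linalg.norm(w)).round(1))
E
python3 -c "
from h import *
plan([.513,.1965,.12],44.6)"
```

```text
t 0.1 tcp [0.1749 0.5994 0.2076] jaw 73.7 tilt [-0.02 -0.09] op 0.999 F [-0.2 -0.5  0.2] M [-0.   -0.   -0.02] q [-1.25, 0.69, -0.19, 1.57, 0.16, 0.9, -0.22]
shift units [-0.365   0.5467  0.1102] rows 8.531899387506655
turn units [0.0002 0.0005 0.1619] deg 29.1
```

{"op": "apply_moves", "data": {"series": [{"x": -0.04,"y": 0.06,"z": 0,"wx": 0,"wy": 0,"wz": 0,"fingers": -1},{"x": -0.04,"y": 0.06,"z": 0,"wx": 0,"wy": 0,"wz": 0,"fingers": -1},{"x": -0.04,"y": 0.06,"z": 0,"wx": 0,"wy": 0,"wz": 0,"fingers": -1},{"x": -0.04,"y": 0.06,"z": 0,"wx": 0,"wy": 0,"wz": 0,"fingers": -1},{"x": -0.04,"y": 0.06,"z": 0,"wx": 0,"wy": 0,"wz": 0,"fingers": -1},{"x": -0.04,"y": 0.06,"z": 0,"wx": 0,"wy": 0,"wz": 0,"fingers": -1},{"x": -0.04,"y": 0.06,"z": 0,"wx": 0,"wy": 0,"wz": 0,"fingers": -1},{"x": -0.04,"y": 0.06,"z": 0,"wx": 0,"wy": 0,"wz": 0,"fingers": -1}], "force": 10}}

```text
clock: 1.1
tool_pos: [0.4768, 0.2408, 0.2041]
eef_rot: [0.796, 0.605, -0.002, -0.001]
contact_force: [0.8, 0.4, -0.4]
opening: 0.113
```

```bash
python3 -c "
from h import *
plan([.513,.1965,.12],44.6)"
```

```text
t 1.1 tcp [0.4768 0.2408 0.2041] jaw 74.4 tilt [-0.28 -0.06] op 0.113 F [ 0.8  0.4 -0.4] M [ 0.09 -0.07 -0.  ] q [-0.39, 0.58, -0.26, 1.84, 0.2, 0.75, 0.54]
shift units [-0.0409  0.059   0.105 ] rows 1.6275767009349267
turn units [-0.0012  0.0011  0.1656] deg 29.8
```

{"op": "apply_moves", "data": {"series": [{"x": -0.02,"y": 0.03,"z": 0.03,"wx": 0,"wy": 0,"wz": 0,"fingers": -1},{"x": -0.02,"y": 0.03,"z": 0.03,"wx": 0,"wy": 0,"wz": 0,"fingers": -1},{"x": 0,"y": 0,"z": 0.02,"wx": 0,"wy": 0,"wz": 0.055,"fingers": -1},{"x": 0,"y": 0,"z": 0.02,"wx": 0,"wy": 0,"wz": 0.055,"fingers": -1},{"x": 0,"y": 0,"z": 0,"wx": 0,"wy": 0,"wz": 0.055,"fingers": -1},{"x": 0,"y": 0,"z": 0,"wx": 0,"wy": 0,"wz": 0,"fingers": -1}]}}

```text
clock: 1.85
tool_pos: [0.5184, 0.1868, 0.1195]
eef_rot: [0.93, 0.367, -0.004, 0.001]
contact_force: [-0.0, 1.0, 0.7]
opening: 0.002
```

```bash
python3 -c "
from h import *
plan([.513,.1965,.075],44.6)
p,d=snapshot('scene');cv2.imwrite('pics/s1.png',crop(p,180,310,100,240,5)[:,:,::-1]);print(proj('scene',[.513,.1965,.044]))"
```

```text
t 1.85 tcp [0.5184 0.1868 0.1195] jaw 43.1 tilt [-0.33 -0.31] op 0.002 F [-0.   1.   0.7] M [0.02 0.01 0.  ] q [-0.39, 0.72, -0.07, 1.87, 0.09, 0.56, 0.23]
shift units [ 0.0038 -0.0134  0.0556] rows 0.7340782439272051
turn units [-0.      0.0025 -0.0083] deg 1.6
[[257.59284162 191.44177763]]
```

View pics/s1.png

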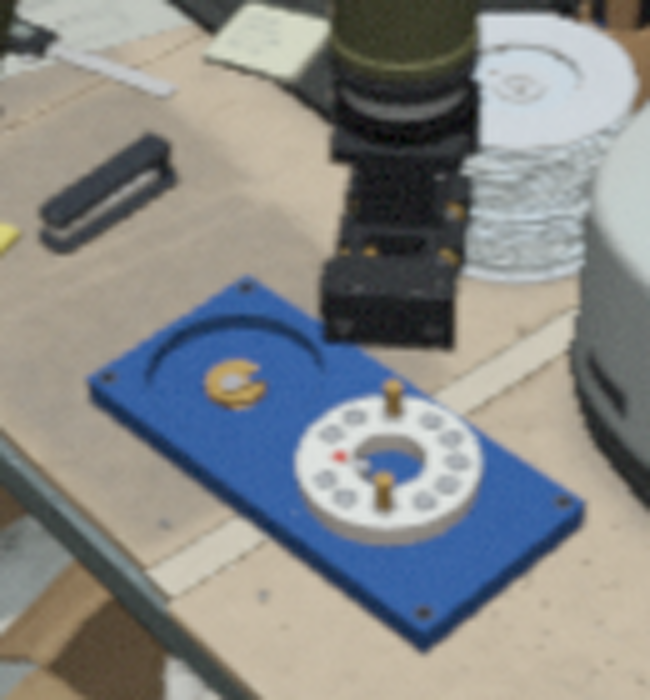

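```bash
python3 -c "
from h import *
for z in(.1195,.1385,.1835): print(((proj('scene',[.518,.187,z])-[180,100])*5).round())
p=np.load('scene0.npz')
d=snapshot('scene')[1]
u=[int(v) for v in proj('scene',[.518,.187,.125])[0]];print(u)
print(d[u[1]-16:u[1]+10:2,u[0]-22:u[0]+23:3].round(3))
# bore centre from blue pixels inside ring
for n in('scene','top'):
    p,d=snapshot(n);h=cv2.cvtColor(p,cv2.COLOR_RGB2HSV);c=proj(n,[.513,.1965,.044])[0]
    w=cv2.inRange(h,(0,0,105),(180,75,255))
    mm=np.zeros_like(w);cv2.circle(mm,(int(c[0]),int(c[1])),22,255,-1);w&=mm
    k,l,st,ce=cv2.connectedComponentsWithStats(w);i=1+st[1:,4].argmax();cs,_=cv2.findContours((l==i).astype(np.uint8),0,2)
    ct=max(cs,key=cv2.contourArea);W=ray(n,ct[:,0],.044);print(n,st[i],'extent mid',(W.max(0)+W.min(0))[:2]/2,(W.max(0)-W.min(0))[:2])
"
```

```text
[[404. 370.]]
[[403. 346.]]
[[402. 285.]]
[260, 172]
[[1.397 1.393 1.007 1.007 1.007 1.008 1.006 1.005 1.008 1.006 1.005 1.004
  1.395 1.393 1.396]
 [1.39  1.395 1.007 1.001 1.005 1.    0.996 1.003 1.001 0.997 1.003 0.996
  1.384 1.385 1.393]
 [1.347 1.381 1.009 1.008 1.006 1.004 1.003 1.006 1.004 0.999 0.999 1.003
  1.388 1.381 1.382]
 [1.341 1.375 1.015 1.012 1.015 1.014 1.007 1.01  1.006 1.002 1.007 1.006
  1.371 1.378 1.371]
 [1.331 1.33  1.369 1.023 0.    1.024 1.024 1.012 1.01  1.012 1.009 1.01
  1.366 1.37  1.367]
 [1.335 1.327 1.319 1.029 1.029 1.026 1.028 1.029 1.026 1.025 1.025 1.022
  1.358 1.36  1.358]
 [1.344 1.334 1.314 1.031 1.038 1.034 1.033 1.033 1.03  1.026 1.026 1.027
  1.352 1.358 1.351]
 [1.333 1.333 1.306 1.311 1.313 1.346 1.347 1.345 1.35  1.352 1.347 1.347
  1.345 1.352 1.349]
 [1.328 1.328 1.316 1.304 1.301 1.302 1.339 1.341 1.344 1.343 1.342 1.341
  1.342 1.34  1.34 ]
 [1.321 1.322 1.323 1.296 1.293 1.295 1.3   1.336 1.333 1.336 1.332 1.336
  1.331 1.339 1.337]
 [1.316 1.317 1.311 1.29  1.292 1.288 1.289 1.227 1.326 1.325 1.325 1.327
  1.329 1.322 1.326]
 [1.309 1.305 1.284 1.286 1.285 1.285 1.28  1.228 1.289 1.32  1.326 1.321
  1.314 1.32  1.325]
 [1.3   1.299 1.279 1.281 1.277 1.253 1.256 1.23  1.256 1.251 1.311 1.32
  1.311 1.314 1.315]]
scene [ 239  169   40   40 1012] extent mid [0.52150762 0.20476846] [0.14335494 0.14534076]
top [234 170  26  26 386] extent mid [0.50405997 0.20478007] [0.09604519 0.09141785]
```

Crop: the ring's top centre is at px (257.8,192.4), which matches the estimate within 2 mm. The black block is the gripper body seen end-on, hiding the fingers. I'll lower the closed fingers into the bore.

```bash
python3 -c "
from h import *
plan([.512,.196,.052],44.6)"
```

```text
t 2.05 tcp [0.5187 0.187  0.12  ] jaw 43.1 tilt [-0.29 -0.25] op 0.01 F [0.8 0.1 0.2] M [-0.03 -0.02 -0.04] q [-0.39, 0.72, -0.07, 1.87, 0.09, 0.56, 0.23]
shift units [ 0.0022 -0.0139  0.085 ] rows 1.1033985321486166
turn units [-0.0001  0.0021 -0.0081] deg 1.5
```

{"op": "apply_moves", "data": {"series": [{"x": 0.002,"y": -0.014,"z": 0,"wx": 0,"wy": 0.002,"wz": -0.008,"fingers": -1},{"x": 0,"y": 0,"z": 0.045,"wx": 0,"wy": 0,"wz": 0,"fingers": -1},{"x": 0,"y": 0,"z": 0.04,"wx": 0,"wy": 0,"wz": 0,"fingers": -1},{"x": 0,"y": 0,"z": 0,"wx": 0,"wy": 0,"wz": 0,"fingers": -1}]}}

```text
clock: 2.55
tool_pos: [0.5117, 0.2002, 0.0522]
eef_rot: [0.923, 0.384, 0.002, -0.002]
contact_force: [0.2, 0.5, 1.1]
opening: 0.007
```

```bash
python3 -c "
from h import *
plan([.512,.196,.033],44.6)"
```

```text
t 2.55 tcp [0.5117 0.2002 0.0522] jaw 45.1 tilt [0.14 0.28] op 0.007 F [0.2 0.5 1.1] M [-0.05  0.01  0.  ] q [-0.42, 0.83, -0.07, 1.92, 0.12, 0.39, 0.22]
shift units [-0.0035  0.004   0.024 ] rows 0.3141006385833353
turn units [-0.0006 -0.0017  0.0029] deg 0.6
```

{"op": "apply_moves", "data": {"series": [{"x": -0.0035,"y": 0.004,"z": 0,"wx": 0,"wy": 0,"wz": 0,"fingers": -1},{"x": 0,"y": 0,"z": 0.008,"wx": 0,"wy": 0,"wz": 0,"fingers": -1},{"x": 0,"y": 0,"z": 0.005,"wx": 0,"wy": 0,"wz": 0,"fingers": -1}]}}

```text
clock: 2.92
tool_pos: [0.5136, 0.1969, 0.0443]
eef_rot: [0.923, 0.384, 0.005, -0.002]
contact_force: [-0.1, -0.4, -0.8]
opening: 0.005
```

```bash
python3 -c "
from h import *
plan([.512,.196,.033],44.6)"
```

```text
t 2.92 tcp [0.5136 0.1969 0.0443] jaw 45.2 tilt [0.39 0.43] op 0.005 F [-0.1 -0.4 -0.8] M [-0.03 -0.02 -0.  ] q [-0.41, 0.84, -0.06, 1.93, 0.12, 0.37, 0.22]
shift units [-0.0024 -0.0006  0.0142] rows 0.18397078577198445
turn units [-0.0002 -0.0032  0.0033] deg 0.8
```

{"op": "apply_moves", "data": {"series": [{"x": 0,"y": 0,"z": 0.005,"wx": 0,"wy": 0,"wz": 0,"fingers": -1},{"x": 0,"y": 0,"z": 0.005,"wx": 0,"wy": 0,"wz": 0,"fingers": -1},{"x": 0,"y": 0,"z": 0.004,"wx": 0,"wy": 0,"wz": 0,"fingers": -1},{"x": 0,"y": 0,"z": 0,"wx": 0,"wy": 0,"wz": 0,"fingers": -1}]}}

```text
clock: 3.42
tool_pos: [0.514, 0.1972, 0.0326]
eef_rot: [0.923, 0.384, 0.005, -0.002]
contact_force: [-1.3, -0.1, -0.0]
opening: 0.007
```

```bash
python3 -c "
from h import *
plan([.512,.196,.033],44.6)"
```

```text
t 3.42 tcp [0.514  0.1972 0.0326] jaw 45.2 tilt [0.42 0.44] op 0.007 F [-1.3 -0.1 -0. ] M [-0.06  0.01 -0.01] q [-0.41, 0.86, -0.06, 1.93, 0.12, 0.34, 0.22]
shift units [-0.0028 -0.0007 -0.0005] rows 0.03711832600286198
turn units [-0.0001 -0.0034  0.0034] deg 0.9
```

{"op": "apply_moves", "data": {"series": [{"x": -0.001,"y": 0,"z": 0.002,"wx": 0,"wy": -0.003,"wz": 0,"fingers": -0.86},{"x": 0,"y": 0,"z": 0,"wx": 0,"wy": 0,"wz": 0,"fingers": -0.86},{"x": 0,"y": 0,"z": 0,"wx": 0,"wy": 0,"wz": 0,"fingers": -0.86}], "force": 3}}

```text
clock: 3.8
tool_pos: [0.5135, 0.1967, 0.031]
eef_rot: [0.923, 0.384, 0.0, -0.0]
contact_force: [-0.3, 0.4, 0.3]
opening: 0.072
```

```bash
python3 -c "
from h import *
plan([.500,.320,.032],44.6)"
```

```text
t 3.8 tcp [0.5135 0.1967 0.031 ] jaw 45.2 tilt [0.03 0.04] op 0.072 F [-0.3  0.4  0.3] M [-0.05  0.02  0.04] q [-0.42, 0.87, -0.06, 1.92, 0.12, 0.35, 0.22]
shift units [ 0.0975 -0.1206 -0.0012] rows 1.9849318196971424
turn units [-0.     -0.0003  0.0034] deg 0.6
```

{"op": "apply_moves", "data": {"series": [{"x": 0.012,"y": -0.015,"z": 0,"wx": 0,"wy": 0,"wz": 0,"fingers": -0.86},{"x": 0.012,"y": -0.015,"z": 0,"wx": 0,"wy": 0,"wz": 0,"fingers": -0.86},{"x": 0.012,"y": -0.015,"z": 0,"wx": 0,"wy": 0,"wz": 0,"fingers": -0.86},{"x": 0.012,"y": -0.015,"z": 0,"wx": 0,"wy": 0,"wz": 0,"fingers": -0.86},{"x": 0.012,"y": -0.015,"z": 0,"wx": 0,"wy": 0,"wz": 0,"fingers": -0.86},{"x": 0.012,"y": -0.015,"z": 0,"wx": 0,"wy": 0,"wz": 0,"fingers": -0.86},{"x": 0.012,"y": -0.015,"z": 0,"wx": 0,"wy": 0,"wz": 0,"fingers": -0.86}]}}

```text
clock: 4.68
tool_pos: [0.4999, 0.3122, 0.0313]
eef_rot: [0.923, 0.385, 0.001, -0.001]
contact_force: [0.5, -0.5, 0.2]
opening: 0.074
```

```bash
python3 -c "
from h import *
plan([.500,.328,.032],44.6)
p,d=snapshot('scene');cv2.imwrite('pics/s2.png',crop(p,180,310,130,240,5)[:,:,::-1])"
```

```text
t 4.67 tcp [0.4999 0.3122 0.0313] jaw 45.3 tilt [0.04 0.12] op 0.074 F [ 0.5 -0.5  0.2] M [-0.02  0.03  0.  ] q [-0.61, 0.89, -0.04, 1.8, 0.06, 0.44, 0.09]
shift units [ 0.0141 -0.0138 -0.0009] rows 0.2524417429901055
turn units [-0.0003 -0.0006  0.0038] deg 0.7
```

View pics/s2.png

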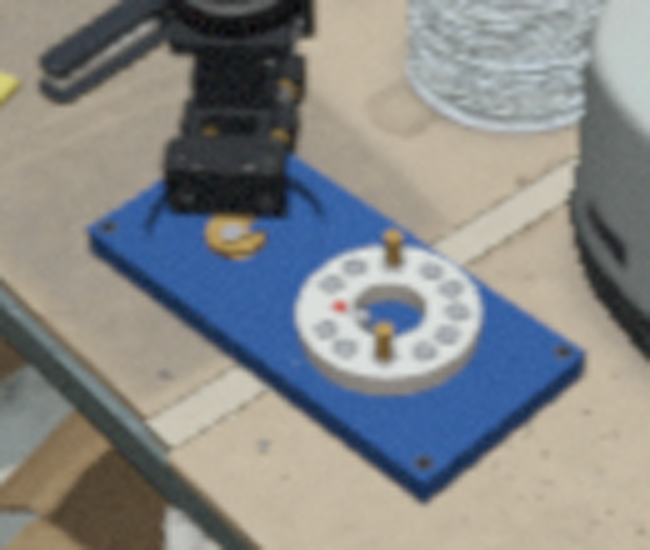

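```bash
python3 -c "
from h import *
p,d=snapshot('scene')
q=lambda X:((proj('scene',X)-[180,130])*5).round().tolist()
print('tcp',q([.4999,.3122,.0313]),'body near end',q([.433,.246,.095]))
c=camera_model('scene');K=c['camera_matrix'];T=c['world_from_camera']
for (a,b) in [(228,190),(228,205),(180,190),(275,190),(240,120),(205,60),(185,205),(280,210),(240,235),(390,330)]:
    u,v=180+a/5,130+b/5;D=float(d[int(v),int(u)]);X=T[:3,:3]@[(u-K[0,2])/K[0,0]*D,-(v-K[1,2])/K[1,1]*D,-D]+T[:3,3];print((a,b),X.round(3))
p,d=snapshot('top');cv2.imwrite('pics/t2.png',crop(p,170,290,130,230,5)[:,:,::-1]);c=proj('top',[.4999,.3122,.0313]);print((c-[170,130])*5)
"
```

```text
tcp [[253.0, 233.0]] body near end [[226.0, 266.0]]
(228, 190) [0.443 0.251 0.145]
(228, 205) [0.441 0.25  0.135]
(180, 190) [0.424 0.271 0.142]
(275, 190) [0.458 0.226 0.153]
(240, 120) [0.472 0.275 0.165]
(205, 60) [0.465 0.294 0.2  ]
(185, 205) [0.425 0.269 0.132]
(280, 210) [0.463 0.231 0.131]
(240, 235) [0.5   0.326 0.02 ]
(390, 330) [0.486 0.163 0.07 ]
[[237.50028107 275.93551712]]
```

View pics/t2.png

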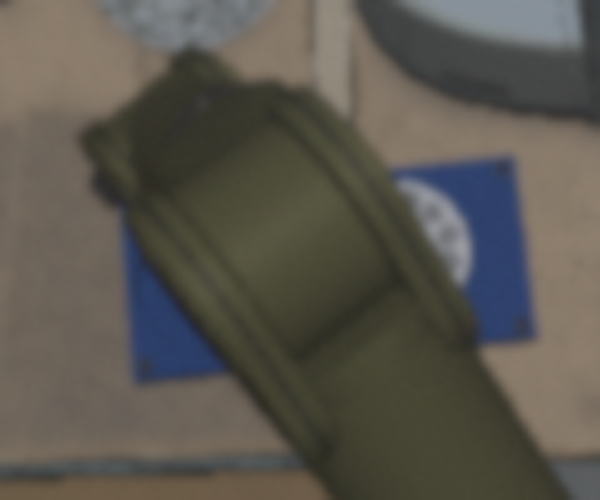

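The ring has not moved (still at crop (388,312)), and no fingers show near the spindle at (236,236). The fingertips must sit higher than the TCP reading suggests. I'll turn the tool so the scene camera sees the fingers from the side.

{"op": "apply_moves", "data": {"series": [{"x": 0,"y": 0,"z": -0.03,"wx": 0,"wy": 0,"wz": 0.055,"fingers": -0.86},{"x": 0,"y": 0,"z": 0,"wx": 0,"wy": 0,"wz": 0.055,"fingers": -0.86},{"x": 0,"y": 0,"z": 0,"wx": 0,"wy": 0,"wz": 0.055,"fingers": -0.86},{"x": 0,"y": 0,"z": 0,"wx": 0,"wy": 0,"wz": 0.055,"fingers": -0.86},{"x": 0,"y": 0,"z": 0,"wx": 0,"wy": 0,"wz": 0.055,"fingers": -0.86},{"x": 0,"y": 0,"z": 0,"wx": 0,"wy": 0,"wz": 0.055,"fingers": -0.86},{"x": 0,"y": 0,"z": 0,"wx": 0,"wy": 0,"wz": 0.055,"fingers": -0.86},{"x": 0,"y": 0,"z": 0,"wx": 0,"wy": 0,"wz": 0.055,"fingers": -0.86}]}}

```text
clock: 5.82
tool_pos: [0.5016, 0.3014, 0.0562]
eef_rot: [0.948, -0.319, 0.0, 0.003]
contact_force: [-0.9, 0.3, -0.6]
opening: 0.065
```

```bash
python3 -c "
from h import *
plan()
s=get_state()
p,d=snapshot('scene');cv2.imwrite('pics/s3.png',crop(p,180,310,100,210,5)[:,:,::-1]);np.savez('s3',d=d,p=p)
for z in(0,.019,.064):print(((proj('scene',np.array(s['tool_pos'])+[0,0,z])-[180,100])*5).round())
"
```

```text
t 5.83 tcp [0.5016 0.3014 0.0562] jaw -37.2 tilt [-0.07 -0.29] op 0.065 F [-0.9  0.3 -0.6] M [-0.07  0.13 -0.03] q [-0.8, 0.88, 0.32, 1.81, -0.49, 0.53, -0.81]
[[263. 361.]]
[[261. 339.]]
[[257. 283.]]
```

View pics/s3.png

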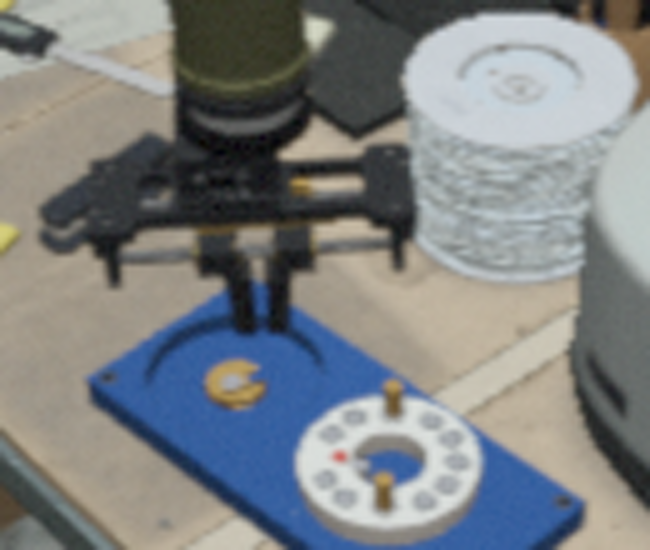

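```bash
python3 -c "
from h import *
d=np.load('s3.npz')['d']
c=camera_model('scene');K=c['camera_matrix'];T=c['world_from_camera']
for v in range(155,169):
  o=[]
  for u in range(225,241):
    D=float(d[v,u]);X=T[:3,:3]@[(u-K[0,2])/K[0,0]*D,-(v-K[1,2])/K[1,1]*D,-D]+T[:3,3]
    o.append('%3d,%3d,%3d'%tuple(1000*X) if X[2]>.045 else '     -     ')
  print(v,' '.join(o))
"
```

```text
155 480,303,137 483,302,135 484,299,137 488,299,135 492,299,132 492,294,136      -           -      499,289,135 502,288,134 505,288,132 505,282,136 508,282,134 512,282,132      -           -     
156 481,304,132 483,302,132 485,300,132 489,300,130 490,297,132 493,297,129      -           -      502,293,127 505,293,125 505,288,128 507,286,128 509,283,129 511,281,129      -           -     
157 480,304,129 483,303,128 486,302,127 487,298,129 490,298,126 493,297,125      -           -           -      502,289,125 505,288,124 506,285,126 507,281,128 512,283,124      -           -     
158      -      483,303,124 485,301,124 488,300,123 490,297,124 492,295,123 504,308,108      -           -      502,289,122 504,288,121 508,288,119 508,283,122 510,280,123      -           -     
159      -      482,302,121 483,299,122 488,301,118 490,298,119 493,298,117 501,304,108      -           -      503,290,117 503,287,118 507,286,117 507,282,119 511,282,116      -           -     
160      -      481,302,117 486,304,113 488,300,115 490,299,114 492,297,114 499,302,107      -           -      500,287,
[... 938 characters left out ...]
3,295, 95      -           -      500,290, 94 504,289, 92 509,291, 88 506,282, 96 509,282, 94      -           -     
166      -           -           -      486,301, 91 488,298, 92 490,296, 92 493,296, 90      -           -      501,291, 89 504,289, 88 506,288, 88 507,284, 90      -           -           -     
167      -           -           -           -      487,298, 88      -           -           -           -           -           -           -           -           -           -           -     
168      -           -           -           -           -           -           -           -           -           -           -           -           -           -           -           -
```

Depth puts the fingertips at z ≈ 0.086 where the reported TCP says 0.056. Things with known heights (spindle, post) come out within about 2 mm, so the tool reading is about 30 mm too low. I'll use true z = reported + 0.030 and go back to the ring.

{"op": "apply_moves", "data": {"series": [{"x": 0,"y": 0,"z": 0,"wx": 0,"wy": 0,"wz": -0.057,"fingers": -1},{"x": 0,"y": 0,"z": 0,"wx": 0,"wy": 0,"wz": -0.057,"fingers": -1},{"x": 0,"y": 0,"z": 0,"wx": 0,"wy": 0,"wz": -0.057,"fingers": -1},{"x": 0,"y": 0,"z": 0,"wx": 0,"wy": 0,"wz": -0.057,"fingers": -1},{"x": 0,"y": 0,"z": 0,"wx": 0,"wy": 0,"wz": -0.057,"fingers": -1},{"x": 0,"y": 0,"z": 0,"wx": 0,"wy": 0,"wz": -0.057,"fingers": -1},{"x": 0,"y": 0,"z": 0,"wx": 0,"wy": 0,"wz": -0.057,"fingers": -1},{"x": 0,"y": 0,"z": 0,"wx": 0,"wy": 0,"wz": -0.057,"fingers": -1}]}}

```text
clock: 6.88
tool_pos: [0.5034, 0.2924, 0.0563]
eef_rot: [0.913, 0.407, -0.003, 0.006]
contact_force: [0.4, 0.6, -0.4]
opening: 0.006
```

```bash
python3 -c "
from h import *
plan([.5125,.1965,.056],44.6)"
```

```text
t 6.88 tcp [0.5034 0.2924 0.0563] jaw 48.0 tilt [-0.02 -0.76] op 0.006 F [ 0.4  0.6 -0.4] M [-0.08 -0.04  0.07] q [-0.59, 0.85, -0.04, 1.81, 0.09, 0.49, 0.14]
shift units [-0.0816  0.0886  0.0019] rows 1.5414712559280268
turn units [0.0028 0.0031 0.0191] deg 3.5
```

{"op": "apply_moves", "data": {"series": [{"x": 0,"y": 0,"z": 0,"wx": 0.003,"wy": 0.003,"wz": 0.019,"fingers": -1},{"x": -0.024,"y": 0.032,"z": 0,"wx": 0,"wy": 0,"wz": 0,"fingers": -1},{"x": -0.024,"y": 0.032,"z": 0,"wx": 0,"wy": 0,"wz": 0,"fingers": -1},{"x": -0.024,"y": 0.032,"z": 0,"wx": 0,"wy": 0,"wz": 0,"fingers": -1},{"x": 0,"y": 0,"z": 0,"wx": 0,"wy": 0,"wz": 0,"fingers": -1}]}}

```text
clock: 7.5
tool_pos: [0.5168, 0.1911, 0.0562]
eef_rot: [0.93, 0.368, 0.0, -0.0]
contact_force: [-0.3, 0.1, -0.1]
opening: 0.007
```

```bash
python3 -c "
from h import *
plan([.5125,.1965,.056],44.6)"
```

```text
t 7.5 tcp [0.5168 0.1911 0.0562] jaw 43.2 tilt [0.02 0.03] op 0.007 F [-0.3  0.1 -0.1] M [-0.01  0.01 -0.03] q [-0.41, 0.82, -0.05, 1.91, 0.1, 0.41, 0.22]
shift units [ 0.0007 -0.0086  0.0002] rows 0.11096234834316339
turn units [-0.     -0.0002 -0.0079] deg 1.4
```

{"op": "apply_moves", "data": {"series": [{"x": 0.001,"y": -0.0086,"z": 0,"wx": 0,"wy": 0,"wz": -0.008,"fingers": -1},{"x": 0,"y": 0,"z": 0.03,"wx": 0,"wy": 0,"wz": 0,"fingers": -1},{"x": 0,"y": 0,"z": 0,"wx": 0,"wy": 0,"wz": 0,"fingers": -1}]}}

```text
clock: 7.88
tool_pos: [0.5119, 0.2015, 0.0323]
eef_rot: [0.925, 0.38, 0.001, -0.002]
contact_force: [-0.0, 0.1, 1.0]
opening: 0.002
```

```bash
python3 -c "
from h import *
plan([.5125,.1965,.002],44.6)"
```

```text
t 7.88 tcp [0.5119 0.2015 0.0323] jaw 44.7 tilt [0.08 0.25] op 0.002 F [-0.   0.1  1. ] M [-0.04  0.01  0.04] q [-0.43, 0.86, -0.05, 1.92, 0.11, 0.35, 0.22]
shift units [-0.004   0.005   0.0378] rows 0.49085824961118973
turn units [-0.0007 -0.0013  0.0006] deg 0.3
```

{"op": "apply_moves", "data": {"series": [{"x": -0.004,"y": 0.004,"z": 0,"wx": 0,"wy": -0.001,"wz": 0,"fingers": -1},{"x": 0,"y": 0,"z": 0,"wx": 0,"wy": 0,"wz": 0,"fingers": -1},{"x": 0,"y": 0,"z": 0.012,"wx": 0,"wy": 0,"wz": 0,"fingers": -1},{"x": 0,"y": 0,"z": 0,"wx": 0,"wy": 0,"wz": 0,"fingers": -1}]}}

```text
clock: 8.38
tool_pos: [0.5125, 0.1992, 0.0238]
eef_rot: [0.924, 0.381, 0.001, -0.002]
contact_force: [0.2, -0.2, -0.5]
opening: 0.002
```

```bash
python3 -c "
from h import *
plan([.5125,.1965,.002],44.6)"
```

```text
t 8.38 tcp [0.5125 0.1992 0.0238] jaw 44.8 tilt [0.08 0.24] op 0.002 F [ 0.2 -0.2 -0.5] M [-0.06  0.02 -0.05] q [-0.42, 0.88, -0.05, 1.93, 0.11, 0.34, 0.22]
shift units [-0.0024  0.0025  0.0273] rows 0.3520431064116715
turn units [-0.0006 -0.0013  0.0012] deg 0.3
```

{"op": "apply_moves", "data": {"series": [{"x": -0.0025,"y": 0.0025,"z": 0.003,"wx": 0,"wy": 0,"wz": 0,"fingers": -1},{"x": 0,"y": 0,"z": 0.004,"wx": 0,"wy": 0,"wz": 0,"fingers": -1},{"x": 0,"y": 0,"z": 0.005,"wx": 0,"wy": 0,"wz": 0,"fingers": -1},{"x": 0,"y": 0,"z": 0.005,"wx": 0,"wy": 0,"wz": 0,"fingers": -1},{"x": 0,"y": 0,"z": 0,"wx": 0,"wy": 0,"wz": 0,"fingers": -1}]}}

```text
clock: 9.0
tool_pos: [0.5125, 0.196, 0.0092]
eef_rot: [0.925, 0.381, 0.001, -0.002]
contact_force: [0.6, 1.2, 0.1]
opening: 0.008
```

```bash
python3 -c "
from h import *
plan([.5125,.1965,.004],44.6)"
```

```text
t 9.0 tcp [0.5125 0.196  0.0092] jaw 44.8 tilt [0.08 0.23] op 0.008 F [0.6 1.2 0.1] M [0.01 0.06 0.01] q [-0.42, 0.9, -0.05, 1.93, 0.12, 0.3, 0.22]
shift units [ 0.0004 -0.0005  0.0064] rows 0.08293089377261441
turn units [-0.0006 -0.0012  0.001 ] deg 0.3
```

{"op": "apply_moves", "data": {"series": [{"x": 0,"y": 0,"z": 0.004,"wx": 0,"wy": -0.001,"wz": 0,"fingers": -1},{"x": 0,"y": 0,"z": 0.003,"wx": 0,"wy": 0,"wz": 0,"fingers": -1},{"x": 0,"y": 0,"z": 0,"wx": 0,"wy": 0,"wz": 0,"fingers": -0.85},{"x": 0,"y": 0,"z": 0,"wx": 0,"wy": 0,"wz": 0,"fingers": -0.7},{"x": 0,"y": 0,"z": 0,"wx": 0,"wy": 0,"wz": 0,"fingers": -0.7},{"x": 0,"y": 0,"z": 0,"wx": 0,"wy": 0,"wz": 0,"fingers": -0.7}], "force": 3}}

```text
clock: 9.75
tool_pos: [0.5122, 0.1962, 0.0033]
eef_rot: [0.925, 0.381, -0.0, -0.001]
contact_force: [0.4, 0.5, -0.2]
opening: 0.149
```

```bash
python3 -c "
from h import *
plan([.500,.325,.004],44.6)"
```

```text
t 9.75 tcp [0.5122 0.1962 0.0033] jaw 44.8 tilt [-0.08  0.1 ] op 0.149 F [ 0.4  0.5 -0.2] M [ 0.    0.1  -0.01] q [-0.42, 0.92, -0.05, 1.93, 0.12, 0.3, 0.22]
shift units [ 0.1026 -0.1249 -0.0006] rows 2.069328330007263
turn units [-0.0007 -0.      0.0012] deg 0.2
```

{"op": "apply_moves", "data": {"series": [{"x": 0,"y": 0,"z": 0,"wx": 0,"wy": 0,"wz": 0,"fingers": -0.6},{"x": 0,"y": 0,"z": 0,"wx": 0,"wy": 0,"wz": 0,"fingers": -0.5},{"x": 0,"y": 0,"z": 0,"wx": 0,"wy": 0,"wz": 0,"fingers": -0.5},{"x": 0,"y": 0,"z": 0,"wx": 0,"wy": 0,"wz": 0,"fingers": -0.5}], "force": 3}}

```text
clock: 10.25
tool_pos: [0.5121, 0.1963, 0.0033]
eef_rot: [0.924, 0.381, -0.0, -0.001]
contact_force: [0.1, 0.6, -0.9]
opening: 0.16
```

```bash
python3 -c "
from h import *
plan([.500,.325,.004],44.6)"
```

```text
t 10.25 tcp [0.5121 0.1963 0.0033] jaw 44.8 tilt [-0.09  0.1 ] op 0.16 F [ 0.1  0.6 -0.9] M [-0.03  0.1  -0.07] q [-0.42, 0.92, -0.05, 1.93, 0.12, 0.3, 0.22]
shift units [ 0.1026 -0.1248 -0.0006] rows 2.068070249059256
turn units [-0.0008 -0.0001  0.0012] deg 0.3
```

Fingers stall at 14 mm opening against the bore, so the ring is held and centred. Now the slide.

{"op": "apply_moves", "data": {"series": [{"x": 0.006,"y": -0.007,"z": 0,"wx": 0,"wy": 0,"wz": 0,"fingers": -0.5},{"x": 0.012,"y": -0.015,"z": 0,"wx": 0,"wy": 0,"wz": 0,"fingers": -0.5},{"x": 0.012,"y": -0.015,"z": 0,"wx": 0,"wy": 0,"wz": 0,"fingers": -0.5},{"x": 0.012,"y": -0.015,"z": 0,"wx": 0,"wy": 0,"wz": 0,"fingers": -0.5},{"x": 0.012,"y": -0.015,"z": 0,"wx": 0,"wy": 0,"wz": 0,"fingers": -0.5},{"x": 0.012,"y": -0.015,"z": 0,"wx": 0,"wy": 0,"wz": 0,"fingers": -0.5},{"x": 0.012,"y": -0.015,"z": 0,"wx": 0,"wy": 0,"wz": 0,"fingers": -0.5},{"x": 0,"y": 0,"z": 0,"wx": 0,"wy": 0,"wz": 0,"fingers": -0.71}]}}

```text
clock: 11.25
tool_pos: [0.5004, 0.3052, 0.0034]
eef_rot: [0.924, 0.383, 0.0, -0.002]
contact_force: [-0.1, 0.6, 0.5]
opening: 0.155
```

```bash
python3 -c "
from h import *
plan([.500,.335,.004],44.6)
p,d=snapshot('scene');cv2.imwrite('pics/s4.png',crop(p,180,310,110,220,5)[:,:,::-1])"
```

```text
t 11.25 tcp [0.5004 0.3052 0.0034] jaw 45.0 tilt [-0.06  0.23] op 0.155 F [-0.1  0.6  0.5] M [ 0.04  0.05 -0.03] q [-0.61, 0.94, -0.03, 1.82, 0.06, 0.38, 0.11]
shift units [ 0.0259 -0.0267 -0.0006] rows 0.4764935185169734
turn units [-0.0012 -0.0007  0.0022] deg 0.5
```

View pics/s4.png

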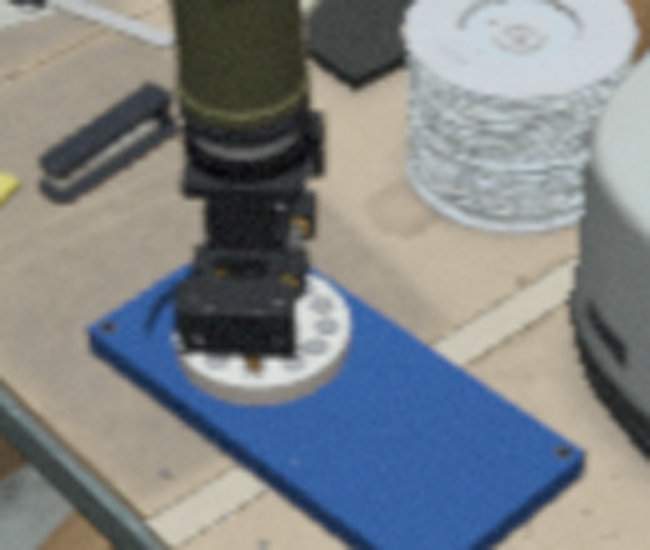

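The ring came along (crop centre about (265,345)). I'll reduce the finger opening to give play, then ease the ring over the pocket.

{"op": "apply_moves", "data": {"series": [{"x": 0,"y": 0,"z": 0,"wx": 0,"wy": 0,"wz": 0,"fingers": -0.76},{"x": 0.005,"y": -0.005,"z": 0,"wx": 0,"wy": 0,"wz": 0,"fingers": -0.76},{"x": 0.005,"y": -0.005,"z": 0,"wx": 0,"wy": 0,"wz": 0,"fingers": -0.76},{"x": 0.005,"y": -0.005,"z": 0,"wx": 0,"wy": 0,"wz": 0,"fingers": -0.76},{"x": 0.005,"y": -0.005,"z": 0,"wx": 0,"wy": 0,"wz": 0,"fingers": -0.76},{"x": 0.004,"y": -0.004,"z": 0,"wx": 0,"wy": 0,"wz": 0,"fingers": -0.76},{"x": 0,"y": 0,"z": 0,"wx": 0,"wy": 0,"wz": 0,"fingers": -0.76},{"x": 0,"y": 0,"z": 0,"wx": 0,"wy": 0,"wz": 0,"fingers": -0.76}]}}

```text
clock: 12.3
tool_pos: [0.5014, 0.3305, 0.0035]
eef_rot: [0.925, 0.381, -0.0, -0.001]
contact_force: [-0.3, -0.7, -0.7]
opening: 0.124
```

```bash
cat >> h.py <<'E'
def ringz(C=(.500,.3346)):
    # heights of white ring-top points by azimuth about C (scene depth)
    p,d=snapshot('scene');c=camera_model('scene');K=c['camera_matrix'];T=c['world_from_camera']
    h=cv2.cvtColor(p,cv2.COLOR_RGB2HSV);m=cv2.inRange(h,(0,0,130),(180,60,255))
    v,u=np.nonzero((m>0)&(d>0));D=d[v,u]
    X=np.c_[(u-K[0,2])/K[0,0]*D,-(v-K[1,2])/K[1,1]*D,-D]@T[:3,:3].T+T[:3,3]
    rr=np.hypot(*(X[:,:2]-C).T);k=(rr<.062)&(X[:,2]>.022)&(X[:,2]<.06);X=X[k]
    A=np.c_[X[:,:2]-C,np.ones(len(X))];w=np.ones(len(X),bool)
    for _ in range(5):
        s=np.linalg.lstsq(A[w],X[w,2],rcond=None)[0];e=X[:,2]-A@s;w=(e>-.003)&(e<.006)
    print('ring top: n',w.sum(),'z@centre',s[2].round(4),'tilt deg',np.degrees(np.hypot(s[0],s[1])).round(2),'uphill',np.degrees(np.arctan2(s[1],s[0])).round(),'xy extent',((X[:,:2].max(0)+X[:,:2].min(0))/2).round(4),np.ptp(X[:,:2],axis=0).round(3))
    return p
E
python3 -c "
from h import *
plan([.500,.335,.004],44.6);ringz()"
```

```text
t 12.3 tcp [0.5014 0.3305 0.0035] jaw 44.8 tilt [-0.07  0.06] op 0.124 F [-0.3 -0.7 -0.7] M [-0.08  0.01  0.06] q [-0.65, 0.95, -0.02, 1.77, 0.04, 0.42, 0.08]
shift units [ 0.0027 -0.0052 -0.0007] rows 0.07546420888867462
turn units [-0.0005  0.      0.0009] deg 0.2
ring top: n 273 z@centre 0.0361 tilt deg 5.85 uphill 161.0 xy extent [0.5029 0.327 ] [0.115 0.1  ]
```

{"op": "apply_moves", "data": {"series": [{"x": 0,"y": -0.002,"z": 0,"wx": 0,"wy": 0,"wz": 0,"fingers": -1},{"x": 0,"y": 0,"z": 0,"wx": 0,"wy": 0,"wz": 0,"fingers": -1},{"x": 0,"y": 0,"z": -0.02,"wx": 0,"wy": 0,"wz": 0,"fingers": -1},{"x": 0,"y": 0,"z": -0.03,"wx": 0,"wy": 0,"wz": 0,"fingers": -1},{"x": 0,"y": 0,"z": -0.03,"wx": 0,"wy": 0,"wz": -0.05,"fingers": 0.2},{"x": 0,"y": 0,"z": 0,"wx": 0,"wy": 0,"wz": -0.05,"fingers": 0.2},{"x": 0,"y": 0,"z": 0,"wx": 0,"wy": 0,"wz": -0.05,"fingers": 0.2},{"x": 0,"y": 0,"z": 0,"wx": 0,"wy": 0,"wz": -0.05,"fingers": 0.2}], "force": 10}}

```text
clock: 13.35
tool_pos: [0.5023, 0.331, 0.0757]
eef_rot: [0.756, 0.655, 0.002, 0.001]
contact_force: [1.0, 0.1, -0.9]
opening: 0.437
```

```bash
python3 -c "
from h import *
plan([.500,.3346,.06],80);p=ringz();cv2.imwrite('pics/s5.png',crop(p,180,310,110,220,5)[:,:,::-1])"
```

```text
t 13.35 tcp [0.5023 0.331  0.0757] jaw 81.8 tilt [0.26 0.08] op 0.437 F [ 1.   0.1 -0.9] M [ 0.09 -0.02  0.04] q [-0.55, 0.84, -0.2, 1.75, 0.27, 0.58, 0.52]
shift units [ 0.004  -0.0036  0.0197] rows 0.2608221854654405
turn units [ 0.0014 -0.0007  0.0101] deg 1.8
ring top: n 469 z@centre 0.0363 tilt deg 5.93 uphill 139.0 xy extent [0.5009 0.3359] [0.115 0.119]
```

View pics/s5.png

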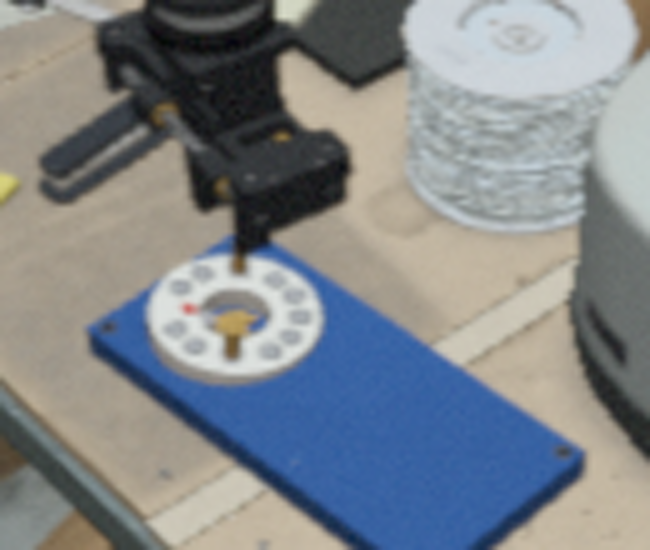

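The ring is in the pocket, propped with its uphill side near 139°, and the red dot is at crop (190,308). Next I'll straddle the posts with open fingers and turn it clockwise as a couple.

{"op": "apply_moves", "data": {"series": [{"x": 0.005,"y": -0.002,"z": 0,"wx": 0,"wy": 0,"wz": 0,"fingers": 0.45},{"x": 0,"y": 0,"z": 0.03,"wx": 0,"wy": 0,"wz": 0,"fingers": 0.45},{"x": 0,"y": 0,"z": 0,"wx": 0,"wy": 0,"wz": 0,"fingers": 0.45},{"x": 0,"y": 0,"z": 0,"wx": 0,"wy": 0,"wz": 0,"fingers": 0.45}]}}

```text
clock: 13.9
tool_pos: [0.5028, 0.3366, 0.0543]
eef_rot: [0.757, 0.653, 0.004, 0.001]
contact_force: [0.6, -0.9, -0.1]
opening: 0.73
```

```bash
python3 -c "
from h import *
plan([.5005,.335,.015],80)"
```

```text
t 13.9 tcp [0.5028 0.3366 0.0543] jaw 81.6 tilt [0.46 0.21] op 0.73 F [ 0.6 -0.9 -0.1] M [0.07 0.01 0.01] q [-0.56, 0.87, -0.18, 1.75, 0.28, 0.54, 0.5]
shift units [-0.0026 -0.0029  0.0491] rows 0.63078601449238
turn units [ 0.0024 -0.0015  0.0087] deg 1.7
```

{"op": "apply_moves", "data": {"series": [{"x": -0.0025,"y": -0.003,"z": 0.015,"wx": 0.002,"wy": -0.002,"wz": 0,"fingers": 0.45},{"x": 0,"y": 0,"z": 0.018,"wx": 0,"wy": 0,"wz": 0,"fingers": 0.45},{"x": 0,"y": 0,"z": 0.012,"wx": 0,"wy": 0,"wz": 0,"fingers": 0.45},{"x": 0,"y": 0,"z": 0,"wx": 0,"wy": 0,"wz": 0,"fingers": 0.45}]}}

```text
clock: 14.4
tool_pos: [0.5002, 0.3352, 0.0166]
eef_rot: [0.757, 0.653, -0.0, 0.001]
contact_force: [0.2, -0.5, 0.0]
opening: 0.725
```

```bash
python3 -c "
from h import *
plan([.5005,.335,.015],80)"
```

```text
t 14.4 tcp [0.5002 0.3352 0.0166] jaw 81.5 tilt [ 0.06 -0.1 ] op 0.725 F [ 0.2 -0.5  0. ] M [ 0.   -0.02 -0.01] q [-0.58, 0.93, -0.16, 1.76, 0.29, 0.47, 0.49]
shift units [-0.0001  0.0004  0.002 ] rows 0.0255267401185523
turn units [0.0004 0.0005 0.0084] deg 1.5
```

{"op": "apply_moves", "data": {"series": [{"x": 0,"y": 0,"z": 0,"wx": 0,"wy": 0,"wz": 0.03,"fingers": 0.45},{"x": 0,"y": 0,"z": 0,"wx": 0,"wy": 0,"wz": 0.03,"fingers": 0.45},{"x": 0,"y": 0,"z": 0,"wx": 0,"wy": 0,"wz": 0.03,"fingers": 0.45},{"x": 0,"y": 0,"z": 0,"wx": 0,"wy": 0,"wz": 0.03,"fingers": 0.45},{"x": 0,"y": 0,"z": 0,"wx": 0,"wy": 0,"wz": 0.03,"fingers": 0.45},{"x": 0,"y": 0,"z": 0,"wx": 0,"wy": 0,"wz": 0.03,"fingers": 0.45}]}}

```text
clock: 15.15
tool_pos: [0.5017, 0.3343, 0.0168]
eef_rot: [0.914, 0.407, 0.001, 0.001]
contact_force: [0.1, 0.6, 0.1]
opening: 0.726
```

```bash
python3 -c "
from h import *
plan([.5005,.335,.0155],-70);ringz()"
```

```text
t 15.15 tcp [0.5017 0.3343 0.0168] jaw 48.0 tilt [ 0.14 -0.11] op 0.726 F [0.1 0.6 0.1] M [-0.11 -0.01 -0.06] q [-0.65, 0.93, -0.03, 1.76, 0.06, 0.45, 0.12]
shift units [-0.0004 -0.0017  0.0016] rows 0.030098397095786517
turn units [ 5.000e-04 -1.100e-03  6.555e-01] deg 118.0
ring top: n 325 z@centre 0.036 tilt deg 5.99 uphill 118.0 xy extent [0.5018 0.3326] [0.116 0.111]
```

{"op": "apply_moves", "data": {"series": [{"x": 0,"y": -0.001,"z": 0.001,"wx": 0,"wy": 0,"wz": 0.035,"fingers": 0.45},{"x": 0,"y": -0.001,"z": 0,"wx": 0,"wy": 0,"wz": 0.035,"fingers": 0.45},{"x": 0,"y": 0,"z": 0,"wx": 0,"wy": 0,"wz": 0.035,"fingers": 0.45},{"x": 0,"y": 0,"z": 0,"wx": 0,"wy": 0,"wz": 0.035,"fingers": 0.45},{"x": 0,"y": 0,"z": 0,"wx": 0,"wy": 0,"wz": 0.035,"fingers": 0.45},{"x": 0,"y": 0,"z": 0,"wx": 0,"wy": 0,"wz": 0.035,"fingers": 0.45},{"x": 0,"y": 0,"z": 0,"wx": 0,"wy": 0,"wz": 0.035,"fingers": 0.45}]}}

```text
clock: 16.08
tool_pos: [0.5013, 0.3347, 0.0167]
eef_rot: [1.0, 0.025, 0.002, 0.001]
contact_force: [0.1, -0.6, -0.3]
opening: 0.724
```

```bash
python3 -c "
from h import *
plan([.5005,.335,.0155],-90);ringz()"
```

```text
t 16.07 tcp [0.5013 0.3347 0.0167] jaw 2.9 tilt [ 0.18 -0.13] op 0.724 F [ 0.1 -0.6 -0.3] M [-0.21  0.19  0.03] q [-0.75, 0.94, 0.15, 1.77, -0.27, 0.45, -0.37]
shift units [-0.001  -0.0005  0.0015] rows 0.023687691620070055
turn units [-2.000e-04 -1.400e-03  5.159e-01] deg 92.9
ring top: n 408 z@centre 0.0361 tilt deg 6.31 uphill 65.0 xy extent [0.5002 0.3302] [0.116 0.104]
```

{"op": "apply_moves", "data": {"series": [{"x": -0.001,"y": 0,"z": 0.001,"wx": 0,"wy": 0,"wz": 0.038,"fingers": 0.45},{"x": 0,"y": 0,"z": 0,"wx": 0,"wy": 0,"wz": 0.038,"fingers": 0.45},{"x": 0,"y": 0,"z": 0,"wx": 0,"wy": 0,"wz": 0.038,"fingers": 0.45},{"x": 0,"y": 0,"z": 0,"wx": 0,"wy": 0,"wz": 0.038,"fingers": 0.45},{"x": 0,"y": 0,"z": 0,"wx": 0,"wy": 0,"wz": 0.038,"fingers": 0.45},{"x": 0,"y": 0,"z": 0,"wx": 0,"wy": 0,"wz": 0.038,"fingers": 0.45},{"x": 0,"y": 0,"z": 0,"wx": 0,"wy": 0,"wz": 0.038,"fingers": 0.45},{"x": 0,"y": 0,"z": 0,"wx": 0,"wy": 0,"wz": 0.038,"fingers": 0.45}]}}

```text
clock: 17.12
tool_pos: [0.4978, 0.3349, 0.0157]
eef_rot: [0.897, -0.442, -0.001, 0.001]
contact_force: [-1.0, -0.9, -0.3]
opening: 0.727
```

```bash
python3 -c "
from h import *
plan([.5005,.335,.0155],-90);ringz()"
```

```text
t 17.12 tcp [0.4978 0.3349 0.0157] jaw -52.4 tilt [-0.14 -0.11] op 0.727 F [-1.  -0.9 -0.3] M [-0.05  0.19  0.02] q [-0.87, 0.97, 0.37, 1.78, -0.65, 0.52, -0.99]
shift units [ 0.0019 -0.0028  0.0003] rows 0.04344073473813552
turn units [ 0.001  -0.0004  0.2089] deg 37.6
ring top: n 435 z@centre 0.0356 tilt deg 5.82 uphill 13.0 xy extent [0.4965 0.3331] [0.106 0.108]
```

{"op": "apply_moves", "data": {"series": [{"x": 0.002,"y": -0.003,"z": 0,"wx": 0,"wy": 0,"wz": 0.025,"fingers": 0.45},{"x": 0,"y": 0,"z": 0,"wx": 0,"wy": 0,"wz": 0.025,"fingers": 0.45},{"x": 0,"y": 0,"z": 0,"wx": 0,"wy": 0,"wz": 0.025,"fingers": 0.45},{"x": 0,"y": 0,"z": 0,"wx": 0,"wy": 0,"wz": 0.025,"fingers": 0.45},{"x": 0,"y": 0,"z": 0,"wx": 0,"wy": 0,"wz": 0,"fingers": 0.45}]}}

```text
clock: 17.8
tool_pos: [0.4987, 0.3359, 0.0151]
eef_rot: [0.82, -0.573, -0.002, 0.003]
contact_force: [-0.2, -0.8, -0.2]
opening: 0.724
```

```bash
python3 -c "
from h import *
plan([.5005,.335,.0155],-90);ringz()"
```

```text
t 17.8 tcp [0.4987 0.3359 0.0151] jaw -69.9 tilt [-0.37 -0.12] op 0.724 F [-0.2 -0.8 -0.2] M [-0.07  0.1   0.02] q [-0.91, 0.99, 0.45, 1.77, -0.75, 0.56, -1.2]
shift units [ 0.0018 -0.0018 -0.0005] rows 0.032718870752749554
turn units [ 0.0022 -0.0003  0.1116] deg 20.1
ring top: n 387 z@centre 0.0355 tilt deg 5.56 uphill 16.0 xy extent [0.4953 0.3359] [0.106 0.115]
```

{"op": "apply_moves", "data": {"series": [{"x": 0.0015,"y": -0.0015,"z": 0,"wx": 0.002,"wy": 0,"wz": 0.014,"fingers": 0.45},{"x": 0,"y": 0,"z": 0,"wx": 0,"wy": 0,"wz": 0.014,"fingers": 0.45},{"x": 0,"y": 0,"z": 0,"wx": 0,"wy": 0,"wz": 0.014,"fingers": 0.45},{"x": 0,"y": 0,"z": 0,"wx": 0,"wy": 0,"wz": 0,"fingers": 0.45}]}}

```text
clock: 18.35
tool_pos: [0.5004, 0.3352, 0.0153]
eef_rot: [0.778, -0.628, -0.0, -0.0]
contact_force: [0.3, -0.3, -0.6]
opening: 0.725
```

```bash
python3 -c "
from h import *
plan([.5005,.335,.0155],-90);p=ringz();cv2.imwrite('pics/s6.png',crop(p,180,310,110,220,5)[:,:,::-1])"
```

```text
t 18.35 tcp [0.5004 0.3352 0.0153] jaw -77.8 tilt [-0.02  0.04] op 0.725 F [ 0.3 -0.3 -0.6] M [-0.06  0.15  0.  ] q [-0.92, 1.0, 0.48, 1.78, -0.8, 0.57, -1.29]
shift units [ 0.0003 -0.     -0.0003] rows 0.005523829186993379
turn units [0.0001 0.0003 0.068 ] deg 12.2
ring top: n 384 z@centre 0.0304 tilt deg 0.27 uphill 73.0 xy extent [0.4968 0.3355] [0.107 0.118]
```

View pics/s6.png

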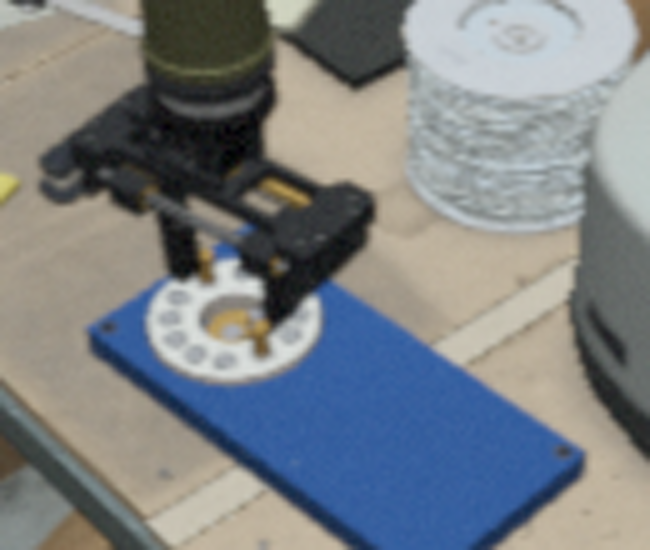

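The ring dropped: its top is at 30 mm and level within 0.3°. I'll back the fingers off the posts, lift clear and check again.

{"op": "apply_moves", "data": {"series": [{"x": 0,"y": 0,"z": 0,"wx": 0,"wy": 0,"wz": -0.03,"fingers": 0.45},{"x": 0,"y": 0,"z": -0.03,"wx": 0,"wy": 0,"wz": 0,"fingers": 0.45},{"x": 0,"y": 0,"z": -0.06,"wx": 0,"wy": 0,"wz": 0,"fingers": 0.45},{"x": 0,"y": 0,"z": -0.07,"wx": 0,"wy": 0,"wz": 0,"fingers": 0.45},{"x": 0,"y": 0,"z": -0.04,"wx": 0,"wy": 0,"wz": 0,"fingers": 0.45},{"x": 0,"y": 0,"z": 0,"wx": 0,"wy": 0,"wz": 0,"fingers": 0.45},{"x": 0,"y": 0,"z": 0,"wx": 0,"wy": 0,"wz": 0,"fingers": 0.45}]}}

```text
clock: 19.27
tool_pos: [0.4996, 0.3348, 0.1784]
eef_rot: [0.809, -0.588, -0.001, 0.001]
contact_force: [-0.5, 0.4, 0.3]
opening: 0.726
```

```bash
python3 -c "
from h import *
plan();p=ringz();ringz();cv2.imwrite('pics/s7.png',crop(p,180,310,110,220,5)[:,:,::-1])"
```

```text
t 19.27 tcp [0.4996 0.3348 0.1784] jaw -72.1 tilt [-0.17 -0.03] op 0.726 F [-0.5  0.4  0.3] M [-0.06  0.16  0.07] q [-1.01, 0.79, 0.65, 1.69, -0.6, 0.87, -1.36]
ring top: n 501 z@centre 0.0302 tilt deg 0.4 uphill -82.0 xy extent [0.5007 0.3375] [0.115 0.116]
ring top: n 495 z@centre 0.0302 tilt deg 0.33 uphill -20.0 xy extent [0.5009 0.3364] [0.116 0.116]
```

View pics/s7.png

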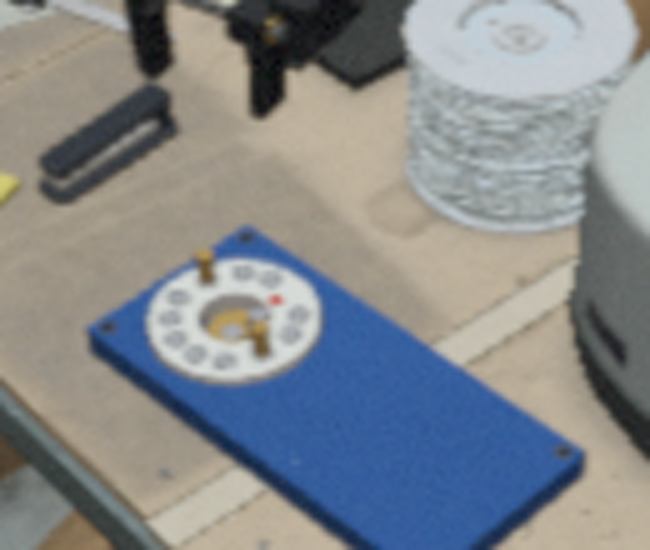

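The ring sits level in the pocket with the red dot at crop (276,300), over the keyway. The gripper is clear of everything, so I'm handing in.

```bash
python3 -c "
from plant import *
print(finish_job())"
```

```text
the job is handed in; nothing more can be done
None
```

The ring is in the pocket with its tab down in the keyway, and I handed the job in at about 19 s of the 64 s allowed. I slid it along the deck with the fingers lightly spread in its bore. Then I turned it about 150° clockwise by pushing both posts with the open fingers until it dropped.

**Last checks (gripper raised clear):**
- **Height:** depth readings put the ring's top at 30 mm above the bench, against 29 mm when fully down; propped it read about 36 mm.
- **Level:** tilt was 0.3–0.4° (about 0.006 rad). Propped it was about 5.9°.
- **Tab direction:** the red dot points the way I had measured the keyway, about −20° in the world frame.
- **Centre:** the ring's outline agrees with my pocket estimate to about 3 mm. That is close to the measuring error, and the pocket walls allow only about 1.5 mm of play.
- **Contact:** the force readings stayed at noise level throughout. I saw no bystander move in the pictures, but I did not measure their positions.

**What disagreed:**
- **Tool height:** the reported tool height was about 30 mm lower than the fingertips seen in the depth image. My first slide therefore passed over the ring without touching it. I corrected for the offset and repeated the slide.
- **Tilt direction:** one reading just before the drop (uphill at 16°) was behind the expected turn, probably because the gripper was blocking the view. The ring dropped soon after.

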